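# Hook the tool caddy onto the slotted upright and lock it

## Robot

A 7-joint arm with a two-finger parallel gripper is mounted at the origin on the work surface. World frame = base frame: x ahead of the robot, y to its left, z up, the work surface at z = 0. Lengths are in m, angles in degrees, forces in N, time in s.
With the tool pointing down it reaches from about 0.425 to 0.875 m from the base axis. Payload 4.7 kg.
Tool frame: the origin (TCP) lies at the very end of the fingers, on their centre line; the grasp point (between the pads) lies 19 mm behind it; z points along the fingers, y is the line along which they close (so a half turn about z gives the same grasp; the last joint's range is limited). The gripper opens to 87 mm and grips with 3 to 60 N. Pads are 19 mm wide; open, the fingers measure 117 mm over their backs; the gripper's body (75 mm by 190 mm) begins 51 mm behind the grasp point.
Start: joints at [76.61, 18.392, -4.016, 83.108, 1.295, 78.541, -3.26], TCP at [0.159, -0.63, 0.223] pointing down, gripper open.
Joint ranges: [-163.93, 163.93], [-17.29, 119.83], [-79.2, 71.16], [3.27, 140.29], [-89.18, 269.18], [5.43, 117.66], [-154.24, 154.24]. Speed limits (degrees/s): [147.25, 147.25, 180, 180, 180, 180, 180].

## Interface

Orientations are given as [roll, pitch, yaw] about the fixed x, y, z axes, in that order (R = Rz(yaw) Ry(pitch) Rx(roll)).
In Python, from cell import telemetry, cams, env gives the robot as it stands.
- The arm moves only by the tool arm_command, never from a script. Its argument "series" is text: rows parted by semicolons, each of 5 numbers parted by spaces: the shift along the tool's x, y, z in mm, then the turn about the tool's z in rad, then the closure in counts, from 0 (fully open) to 255 (shut). A call has 1 to 20 rows; each row shifts and turns the commanded pose from where the row before left it, along the tool's axes as they then stand; what a row does not reach is not made up. A row lasts 1/12 s, in which the tool goes at most 41.7 mm and 7.16 degrees, less where a joint would pass 70% of its speed; a pose out of reach is approached as far as the arm can. A call is refused whole if a number of a shift passes 41.7 or a number of a turn 0.125, either way. A call with a gripper value outside its range is refused whole. The fingers move at their own pace and stop on an object; "squeeze" is the grip in N (left out, the last holds). Time passes only in rows, so rows that do not move let the fingers close. It gives the time, the measured TCP pose, the force, the opening and the grip force at its end, in the units of the state.
- telemetry.get_obs(): the state, without advancing time (a new reading comes with each control period).
- cams.read_camera(name): name is "scene" or "top" or "wrist"; returns the picture (384x512x3 uint8, blue, green, red); there is no depth.
- cams.calibration(name): a dict with "K" (3x3 intrinsics, pixels), "dist" ([k1, k2, p1, p2, k3] as OpenCV has them; the pictures are not rectified), "origin" and "rotation" of the camera in the world; the wrist camera has in their place "hand_eye" (4x4, takes a point from camera to tool coordinates, whose origin is the TCP and whose axes are the flange's). Camera axes: x right, y down, z forward; pixel columns grow to the right and rows downward; lengths in m; the calibration is good to about 2 mm. A picture is of the moment at which its call begins: read the wrist's pose just before it. calibration takes no time and is no camera call.
- env.sign_off(): hands the job in; it is judged then, once.
The state is a dict: "time_s": time; "qpos": joint angles; "joint_velocities": joint speeds; "effort": joint torques, N m; "tool_pos": TCP position; "tool_rot": TCP orientation; "force": force on the tool from outside, world axes, zero at the start; "wrist_torque": the same for the moment, N m; "grip_width": finger opening in m; "grasp_force": force on a finger pad.
Only numpy, scipy, OpenCV 4.12 (cv2) and the standard library are available. Lean on these libraries where they do the work, as an engineer would, in place of code of your own. Each camera call takes 0.05 s, during which the arm holds its last target. There are 200 camera calls.

## Task

Pick up the small tool caddy, feel for the slots of the upright with the two tabs on its back, hook them in, and press it down against the spring until the latch bolt springs out over the top of its hanging plate and locks it. Press firmly but never force it (keep your push below about 20 N), leave the other things on the desk where they are, and let go of the caddy.

Things in the scene. Friction and masses are not known exactly. Their poses are not given: they have to be found in the camera images.
- caddy_center (a point): Centre of the loose tool caddy (175 to 350 g), half-way up its box: open black box 70 long (x) x 48 wide (y) x 48 mm high, 4 mm walls, standing on the desk; grip it across the 48 mm. A steel hanging plate, 4 mm thick, 48 wide, closes its +x end and rises 18 mm above the box (66 high); its back face is at x = +39 mm from here. Axes: x towards plate and tabs, z up.
- caddy_tabs (a point): On the caddy: middle of the hanging plate's back face, level with the box's floor. Two hooked tabs stick out here along +x, one above the other on the centre line, 15 mm long, 6 mm thick (y), round-nosed. Each is a web 8 mm high (z = 14 to 22 and 42 to 50 mm from here) with an end lip hanging 8 mm below it, bevelled inside: gap to the back face 9 mm at its foot, 5.5 at its root. Axes as caddy_center.
- mount (a point): On the front face of the fixed slotted upright, 100 mm above the desk: where caddy_tabs lies, axes alike, when locked - but only nominally in height: the upright is clamped to its stand up to 12 mm higher or lower than this point tells (x, y and yaw are true), so find the slots and the stop by feel. x into the upright, z up. The stand's foot plate, 8 mm high, reaches 70 mm in front of the face.
- slots (a point): A point of the stand 39 mm above mount, nominally mid-way between the two slots (true height up to 12 mm off, as told there). Aluminium channel open behind, 50 mm wide, front plate 4 mm, top 41 mm above here. Slots on the centre line, one above the other, each 12 mm wide and 22 high, 6 mm apart: z = -25 to -3 and 3 to 25 mm. Tabs go in with the caddy 8 to 14 mm above its true locked height.
- spring_rest (a joint): Downward travel (m) of the spring block inside the channel. The lower lip meets it 7 mm above the locked height (0); it pushes up with about 4 N, growing to 9.5 N at 0.007, where the webs stop hard on the slots' lower ends. If the caddy is not locked the spring lifts it again; locked, it lifts it the last 1.5 mm against the bolt.
- bolt (a joint): Travel (m) of the square steel latch bolt (14 wide, 5.5 mm high) sticking out 8 mm from the upright's face, underside nominally 67.5 mm above mount. 0 = out (also before hanging), 0.008 = flush; spring 1.6 to 3.2 N. Pushed in by the plate, it springs out over the plate's top edge once the caddy is within 1.5 mm of the hard stop. Tabs held too high meet it, so search from below upwards.
- spool_center (a point): Bystander: a loose filament spool 150 mm across and 55 mm high, lying flat; this point is its centre, half-way up.
- glue_center (a point): Bystander: a loose glue bottle 32 mm across, 95 mm high, standing; this point is half-way up.
- keyholder_center (a point): Bystander: a loose blue hex-key block 45 x 22 x 30 mm with short keys sticking out 32 mm above it; this point is the block's centre.
Mind the look-alikes: they are no part of the job. Of the things that look like the part that bears caddy_center, the smaller one is meant. Several things look just like the part that bears mount: the one meant starts farthest to the robot's left.

How it is judged (in metres and radians):
On the way:
1. the caddy is lifted off the desk (height (world z) of caddy_center above 0.07 m), for 0.1 s.
At the end, for the whole second after the job is handed in: The caddy hangs still and locked: back within 6 mm of the upright's face, within 5 mm of its centre line, height within 17 mm of nominal, plumb and square to 0.15 rad, the spring rest still held down by more than 2.5 mm of its 7, and the bolt fully out (within 2 mm) over the plate (x of caddy_center in the frame of mount between -0.045 and -0.036 m and y of caddy_center in the frame of mount between -0.005 and 0.005 m and z of caddy_center in the frame of mount between 0.007 and 0.042 m and angle between the x axis of caddy_center and the x axis of mount, either way round below 0.15 rad and angle between caddy_center's own z axis and vertical below 0.15 rad and value of joint spring_rest above 0.0025 m and value of joint bolt below 0.002 m and linear speed of caddy below 0.01 m/s); the robot touches nothing.
It fails at once if the caddy is forced against the upright (its contact forces, added up with the levering of the tabs, pass 60 N; a 20 N push stays below) (contact force between caddy and upright above 60 N).
It fails at once if the robot knocks the upright hard (over 40 N) (contact force between the fingers and upright above 40 N).
It fails at once if a bystander is moved more than 20 mm (distance of any of spool_center, glue_center, keyholder_center from where it was at the start of the episode above 0.02 m).
It also fails if it takes over 72 s, if anything falls off the work surface, if the arm or the gripper's body presses on something with over 40 N, if the wrist force passes 120 N, or if a joint passes its speed limit or range.

## Working session

There is one attempt and no reset: what is moved stays moved. The work goes in short steps, Python scripts to look and compute and a tool call to move; the robot and the scene stay as the last step left them, time stands still between calls to the robot, and variables do not carry over. Pictures are saved under pics/ and viewed, at most 11 in all, crops included, and the job is handed in when it is done.

Besides the shell and the picture viewer there is one more tool, called after "Emit:" as name(argument=value, ...), one argument or row to a line, values as JSON. arm_command: Moves the arm, as the interface text tells. Its arguments: {"type":"object","properties":{"series":{"type":"string"},"squeeze":{"type":"number"}},"required":["series"]}

```bash
mkdir -p pics; ls
python3 - <<'E'
from cell import telemetry, cams
import cv2, numpy as np
o=telemetry.get_obs(); print({k:np.round(v,3) for k,v in o.items()})
for n in ("scene","top"):
    im=cams.read_camera(n); cv2.imwrite(f"pics/{n}0.png",im)
    c=cams.calibration(n); print(n,{k:np.round(v,4).tolist() for k,v in c.items()})
c=cams.calibration("wrist"); print({k:np.round(v,4).tolist() for k,v in c.items()})
E
```

```text
pics
{'time_s': np.float64(0.0), 'qpos': array([76.609, 18.439, -4.016, 83.177,  1.295, 78.54 , -3.261]), 'joint_velocities': array([-0.052,  0.016,  0.03 ,  0.019,  0.059,  0.012, -0.035]), 'effort': array([-1.0000e-03, -4.9128e+01, -4.0400e-01, -3.1253e+01, -6.4000e-02,
        4.4000e-02,  0.0000e+00]), 'tool_pos': array([ 0.159, -0.63 ,  0.221]), 'tool_rot': array([-1.79889e+02,  6.00000e-03,  1.42000e+01]), 'force': array([ 0.956, -0.904, -0.676]), 'wrist_torque': array([0.037, 0.031, 0.004]), 'grasp_force': np.float64(0.0), 'grip_width': np.float64(0.087)}
scene {'K': [[374.1919, 0.0, 256.4829], [0.0, 374.1919, 192.4416], [0.0, 0.0, 1.0]], 'dist': [-0.0388, 0.0, 0.0, 0.0, 0.0], 'origin': [0.9924, 0.428, 0.6331], 'rotation': [-129.2453, -0.7981, 133.4327]}
top {'K': [[361.6802, 0.0, 259.359], [0.0, 361.6802, 187.9196], [0.0, 0.0, 1.0]], 'dist': [-0.1139, 0.0, 0.0, 0.0, 0.0], 'origin': [0.469, 0.0166, 1.0146], 'rotation': [-174.4763, -1.5576, -91.0774]}
{'K': [[329.8549, 0.0, 254.806], [0.0, 329.8549, 189.2765], [0.0, 0.0, 1.0]], 'dist': [-0.0324, 0.0, 0.0, 0.0, 0.0], 'hand_eye': [[0.002, -0.9648, -0.2631, 0.0725], [1.0, 0.0021, 0.0002, 0.0001], [0.0003, -0.2631, 0.9648, -0.1631], [0.0, 0.0, 0.0, 1.0]]}
```

View pics/scene0.png

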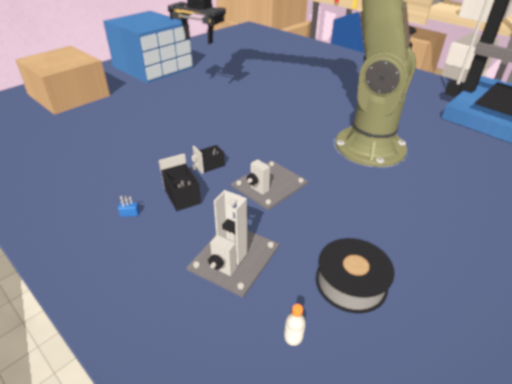

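View pics/top0.png

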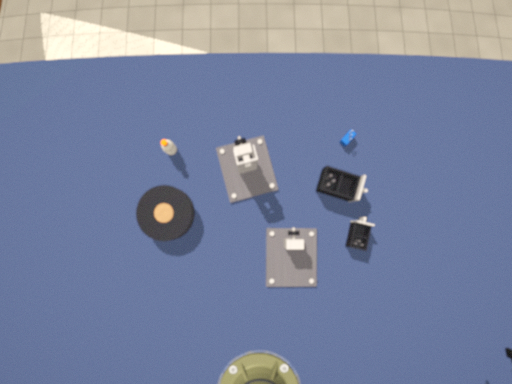

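```bash
cat > h.py <<'E'
import numpy as np, cv2
from scipy.spatial.transform import Rotation as R
from cell import telemetry, cams
def pose(n,o=None):
    c=cams.calibration(n)
    if n=="wrist":
        H=np.array(c["hand_eye"]); T=np.eye(4)
        T[:3,:3]=R.from_euler("xyz",o["tool_rot"],degrees=True).as_matrix(); T[:3,3]=o["tool_pos"]
        M=T@H; return c,M[:3,3],M[:3,:3]
    r=np.array(c["rotation"]); Rm=r if r.shape==(3,3) else R.from_euler("xyz",r,degrees=True).as_matrix()
    return c,np.array(c["origin"]),Rm
def ray(n,px,o=None):
    c,p,M=pose(n,o)
    u=cv2.undistortPoints(np.array(px,float).reshape(-1,1,2),np.array(c["K"]),np.array(c["dist"]))[:,0]
    d=np.c_[u,np.ones(len(u))]@M.T
    return p,d
def cast(n,px,z,o=None):
    p,d=ray(n,px,o); return p+d*((z-p[2])/d[:,2])[:,None]
def proj(n,X,o=None):
    c,p,M=pose(n,o); r=cv2.Rodrigues(M.T)[0]
    return cv2.projectPoints(np.array(X,float).reshape(-1,3),r,-M.T@p,np.array(c["K"]),np.array(c["dist"]))[0][:,0]
E
python3 - <<'E'
from h import *
t=cv2.imread("pics/top0.png"); s=cv2.imread("pics/scene0.png")
a=cv2.resize(s[145:300,110:310],(800,620))[:300*2][:600]; 
cv2.imwrite("pics/c1.png",cv2.resize(s[145:295,110:310],(800,600),interpolation=3))
cv2.imwrite("pics/c2.png",cv2.resize(t[125:297,205:405],(698,600),interpolation=3))
print(cast("top",[[247,170],[292,257],[360,237],[341,183],[260,380],[165,213],[168,147],[347,138]],0).round(3))
E
```

```text
[[ 0.618  0.021  0.   ]
 [ 0.372 -0.1    0.   ]
 [ 0.422 -0.296  0.   ]
 [ 0.577 -0.246  0.   ]
 [ 0.032 -0.005  0.   ]
 [ 0.5    0.253  0.   ]
 [ 0.688  0.246  0.   ]
 [ 0.708 -0.27   0.   ]]
```

View pics/c1.png

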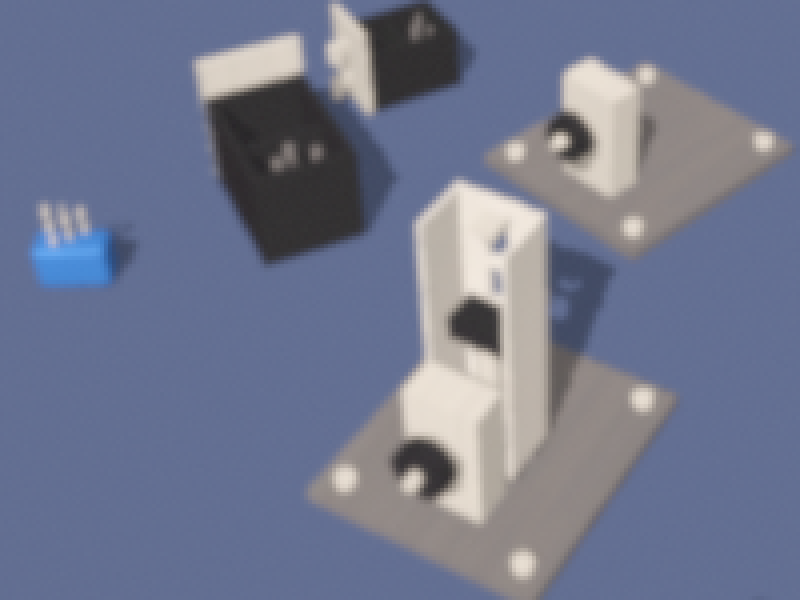

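View pics/c2.png

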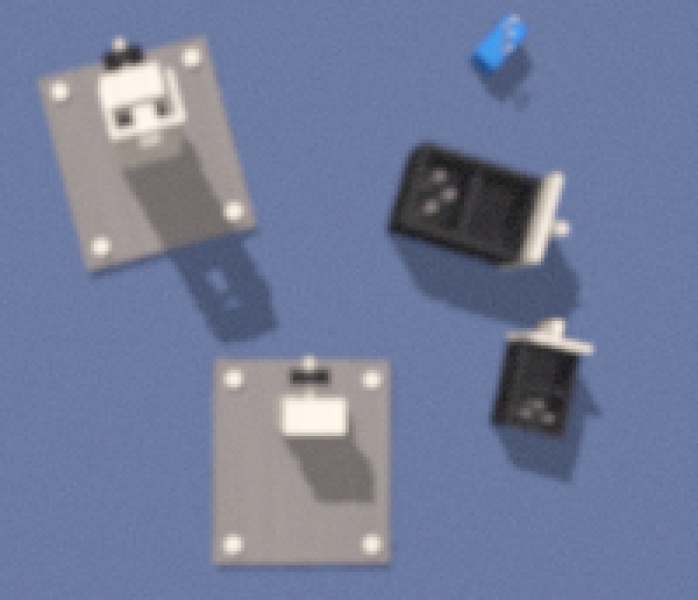

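Stand A (top px 247,165, tall channel, farthest left) is meant. Stand B (292,257) has no upright. The caddies are the large one (341,183) and the small one (360,235). I choose the small one, with its white plate at (362,222).

Run:
```python
from h import *
f=lambda a:np.array(a,float)/[3.49,3.488]+[205,125]
t=cv2.imread("pics/top0.png"); hsv=cv2.cvtColor(t,cv2.COLOR_BGR2HSV)
# foot plate: low saturation mid grey
c=cast("top",f([[40,80],[205,38],[257,230],[90,272]]),.008); print(c.round(4))
fr=c[2]-c[3]; lf=(c[0]-c[3]+c[1]-c[2])/2
yaw=np.degrees(np.arctan2(lf[1],lf[0])); print("yaw",yaw,"yaw2",np.degrees(np.arctan2(fr[1],fr[0]))+90,np.linalg.norm(fr),np.linalg.norm(lf))
ex=np.array([np.cos(np.radians(yaw)),np.sin(np.radians(yaw)),0])
print("mount",((c[2]+c[3])/2+.07*ex).round(4))
p=cast("top",f([[508,335],[592,352]]),.066); b=cast("top",f([[495,425],[563,437]]),.048); print(p.round(4),b.round(4), (p.mean(0)+b.mean(0))/2, "yaw",np.degrees(np.arctan2(*(p.mean(0)-b.mean(0))[[1,0]])))
```

```text
[[ 0.6813  0.1065  0.008 ]
 [ 0.7142 -0.0279  0.008 ]
 [ 0.5564 -0.0665  0.008 ]
 [ 0.525   0.0677  0.008 ]]
yaw 13.846048599370869 yaw2 13.19148585836055 0.13777355702328184 0.16175208971968846
mount [0.6087 0.0174 0.008 ]
[[ 0.468  -0.2513  0.066 ]
 [ 0.4535 -0.3165  0.066 ]] [[ 0.3991 -0.2437  0.048 ]
 [ 0.3882 -0.2971  0.048 ]] [ 0.4271771  -0.27714975  0.057     ] yaw -11.387698855413094
```

Emit:
arm_command(
  series="12 -10 0 0 0;24 -19.5 0 0 0;26 -20.5 0 0 0;26 -20.5 0 0 0;26 -20.5 0 0 0;26 -20.5 0 0 0;26 -20.5 0 0 0;26 -20.5 0 0 0;26 -20.5 0 0 0;26 -20.5 0 0 0;26 -20.5 0 0 0;26 -20.5 0 0 0;26 -20.5 0 0 0;22 -19.5 0 0 0;0 0 0 0.11 0;0 0 0 0.11 0;0 0 0 0.11 0;0 0 0 0.1 0;0 0 0 0 0;0 0 0 0 0",
)

```text
time_s: 1.77
tool_pos: [0.4253, -0.2795, 0.2222]
tool_rot: [-180.0, 0.0, -10.3]
force: [0.3, 0.6, 0.2]
grip_width: 0.0871
grasp_force: 0.0
```

Run:
```python
from h import *
import json
o=telemetry.get_obs(); im=cams.read_camera("wrist"); cv2.imwrite("pics/w1.png",im)
print(o["tool_pos"].round(4),o["tool_rot"].round(2),o["time_s"],o["force"],o["qpos"].round(1))
np.savez("pics/w1.npz",tool_pos=o["tool_pos"],tool_rot=o["tool_rot"])
```

```text
[ 0.4253 -0.2795  0.2222] [-1.7999e+02  4.0000e-02 -1.0280e+01] 1.7667 [0.34491298 0.60155082 0.17684202] [ 52.2   2.2 -22.3 102.1   0.9  75.8 -70.6]
```

View pics/w1.png

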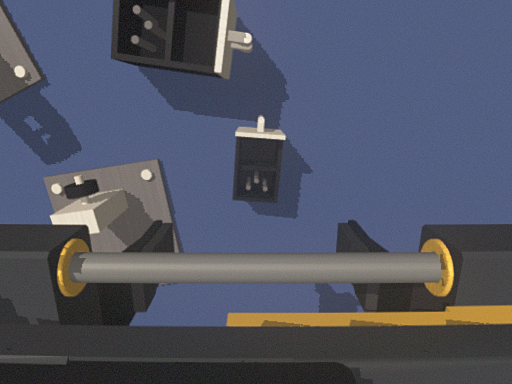

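The small caddy is at px (258,165): plate top edge (236–285,133), box down to row 201, tab nose at (261,120).

Run:
```python
from h import *
o=dict(np.load("pics/w1.npz")); im=cv2.imread("pics/w1.png")
x0,y0,x1,y1=215,105,305,215
roi=im[y0:y1,x0:x1]; V=roi.max(2).astype(int); 
wh=((roi.min(2)>150)).astype(np.uint8); dk=((V<62)).astype(np.uint8)
for nm,m in(("plate",wh),("dark",dk)):
    n,l,st,ce=cv2.connectedComponentsWithStats(m); k=1+st[1:,4].argmax(); c=(l==k).astype(np.uint8)
    if nm=="plate": c=cv2.morphologyEx(c,cv2.MORPH_OPEN,np.ones((1,15),np.uint8))
    r=cv2.minAreaRect(cv2.findNonZero(c)); b=cv2.boxPoints(r)+[x0,y0]; b=b[np.argsort(b[:,1])]
    print(nm,st[k],b.round(1).tolist())
    z=.066 if nm=="plate" else .048
    print(cast("wrist",b,z,o).round(4).tolist())
cv2.imwrite("pics/w1c.png",cv2.resize(np.hstack([roi,cv2.merge([wh*255,dk*255,dk*0])]),None,fx=4,fy=4,interpolation=0))
```

```text
plate [ 20  11  51  24 358] [[235.1, 130.8], [285.2, 134.1], [234.7, 135.8], [284.9, 139.2]]
[[0.4714, -0.2684, 0.066], [0.4598, -0.3152, 0.066], [0.4667, -0.2672, 0.066], [0.455, -0.3141, 0.066]]
dark [  18   32   50   66 2410] [[237.0, 136.8], [282.4, 140.3], [232.3, 198.6], [277.6, 202.1]]
[[0.4637, -0.2678, 0.048], [0.4521, -0.3127, 0.048], [0.4001, -0.2503, 0.048], [0.3877, -0.2974, 0.048]]
```

View pics/w1c.png

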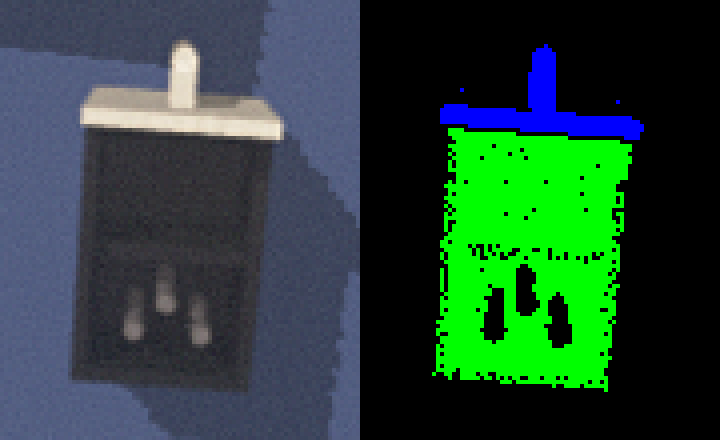

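Emit:
arm_command(
  series="0 0 10 0.063 0;-1 2.2 25 0 0;0 0 30 0 0;0 0 30 0 0;0 0 30 0 0;0 0 30 0 0;0 0 25 0 0;0 0 15 0 0;0 0 8 0 0;0 0 5 0 0;0 0 0 0 0;0 0 0 0 255;0 0 0 0 255;0 0 0 0 255;0 0 0 0 255;0 0 0 0 255;0 0 0 0 255;0 0 0 0 255",
  squeeze=45,
)

```text
time_s: 3.32
tool_pos: [0.4241, -0.2816, 0.0147]
tool_rot: [180.0, -0.0, -14.0]
force: [0.7, 2.1, 0.2]
grip_width: 0.0483
grasp_force: 0.9
```

Emit:
arm_command(
  series="0 0 0 0 255;0 0 0 0 255;0 0 -4 0 255;0 0 -10 0 255;0 0 -20 0 255;0 0 -25 0 255;0 0 -25 0 255;0 0 -25 0 255;0 0 -20 0 255;0 0 -15 0 255;0 0 -6 0 255;0 0 0 0 255",
)

```text
time_s: 4.32
tool_pos: [0.4249, -0.2821, 0.1664]
tool_rot: [179.9, -0.2, -14.0]
force: [0.7, -0.7, -1.4]
grip_width: 0.0476
grasp_force: 45.0
```

Emit:
arm_command(
  series="0 -8 0 0 255;0 -16 0 0 255;0 -24 0 0 255;0 -28 0 0 255;0 -28 0 0 255;0 -28 0 0 255;0 -28 0 0 255;0 -28 0 0 255;0 -28 0 0 255;0 -24 0 0 255;0 -16 0 0 255;1 -16 0 0 255;0 -8 0 0 255;0 0 0 -0.06 255;0 0 0 -0.12 255;0 0 0 -0.12 255;0 0 0 -0.12 255;0 0 0 -0.06 255;0 0 0 0 255;0 0 0 0 255",
)

```text
time_s: 5.98
tool_pos: [0.4922, -0.0103, 0.1637]
tool_rot: [-180.0, 0.1, 13.3]
force: [0.2, -0.3, -1.7]
grip_width: 0.0476
grasp_force: 45.0
```

Run:
```python
from h import *
o=telemetry.get_obs(); im=cams.read_camera("wrist"); cv2.imwrite("pics/w2.png",im)
np.savez("pics/w2.npz",tool_pos=o["tool_pos"],tool_rot=o["tool_rot"])
print(o["tool_pos"].round(4),o["tool_rot"].round(2),o["time_s"],o["force"],o["grip_width"],o["grasp_force"])
```

```text
[ 0.4922 -0.0103  0.1637] [-1.7997e+02  1.0000e-01  1.3330e+01] 5.9833 [ 0.24223962 -0.27597079 -1.67814031] 0.047633070041099804 44.98198793269694
```

View pics/w2.png

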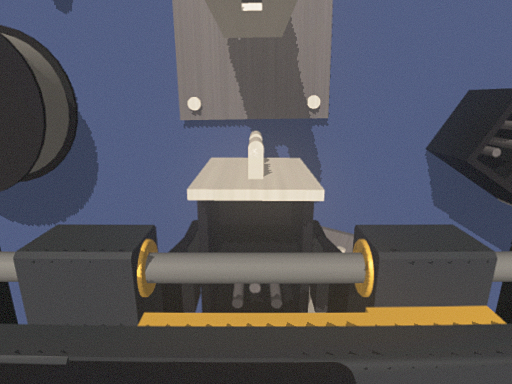

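Run:
```python
from h import *
o=dict(np.load("pics/w2.npz")); im=cv2.imread("pics/w2.png").astype(int)
g=cv2.GaussianBlur(im.astype(np.uint8),(3,3),0).astype(float)
sat=g[:,:,0]-g[:,:,2]   # blue-red: desk high, plate low
def sub(v,th,i0):  # first crossing
    s=np.sign(v-th); k=np.where(s[:-1]*s[1:]<0)[0]; return None if len(k)==0 else [i0+kk+(th-v[kk])/(v[kk+1]-v[kk]) for kk in k]
fe=[(c,sub(sat[100:140,c],20,100)[-1]) for c in range(206,306,5)]
L=[(sub(sat[r,160:200],20,160)[0],r) for r in range(30,112,6)]
Rr=[(sub(sat[r,310:350],20,310)[-1],r) for r in range(30,112,6)]
def line(p):
    p=np.array(p,float); return cv2.fitLine(p.astype(np.float32),cv2.DIST_HUBER,0,.01,.01).ravel()
def inter(a,b):
    t=np.linalg.solve(np.c_[a[:2],-b[:2]],b[2:]-a[2:]); return a[2:]+a[:2]*t[0]
lf,ll,lr=line(fe),line(L),line(Rr)
c=np.array([inter(lf,ll),inter(lf,lr)]); print("corners",c.round(1).tolist())
far=np.array([ll[2:]+ll[:2]*(20-ll[3])/ll[1],lr[2:]+lr[:2]*(20-lr[3])/lr[1]])
W=cast("wrist",c,.008,o); F=cast("wrist",far,.008,o); print(W.round(4).tolist())
d=W[1]-W[0]; print("w",np.linalg.norm(d),"yaw front",np.degrees(np.arctan2(d[1],d[0]))+90)
for a,b in zip(W,F): print("side yaw",np.degrees(np.arctan2(*(b-a)[[1,0]])))
m=W.mean(0); yaw=np.degrees(np.arctan2(d[1],d[0]))+90; e=np.array([np.cos(np.radians(yaw)),np.sin(np.radians(yaw)),0]); print("mount",(m+.07*e).round(4))
# caddy plate top edge
wh=(im.min(2)>135).astype(np.uint8)*255
k=cv2.inRange(wh[150:205,180:335],255,255); r=[ (r,180+np.where(k[r-150])[0].min(),180+np.where(k[r-150])[0].max()) for r in range(156,204,3) if k[r-150].any()]
print(r)
print("tab",[(q,200+np.where(wh[q,200:310])[0].min(),200+np.where(wh[q,200:310])[0].max()) for q in range(132,158,4) if wh[q,200:310].any()])
```

```text
Traceback (most recent call last):
TypeError: 'NoneType' object is not subscriptable
```

Run:
```python
from h import *
o=dict(np.load("pics/w2.npz")); im=cv2.imread("pics/w2.png").astype(int)
s=im[:,:,0]-im[:,:,2]
print(s[100:136:3,[215,250,290]].T.tolist()); print(s[60,160:200:3].tolist(),s[60,310:350:3].tolist())
print("white min row170",im.min(2)[170,180:335:6].tolist()); print("tab row145",im.min(2)[145,236:276:2].tolist())
print("plate col 225",im.min(2)[150:204:2,225].tolist())
print("row 194",im.min(2)[194,184:200].tolist(),im.min(2)[194,314:330].tolist())
```

```text
[[-13, -13, -14, -9, -11, -12, -14, 32, 29, 43, 44, 41], [-4, -5, -8, -7, -10, -9, -4, 22, 22, 28, 36, 18], [-8, -8, -8, -8, -1, -9, 2, 26, 24, 28, 23, 26]]
[42, 45, 51, 50, 48, 41, -7, -10, -10, -11, -11, -13, -12, -9] [-15, -10, -9, -8, -9, -8, -13, 43, 41, 45, 45, 48, 43, 45]
white min row170 [88, 88, 91, 85, 162, 163, 164, 162, 165, 160, 167, 160, 201, 200, 118, 128, 163, 166, 166, 165, 165, 164, 74, 74, 96, 91]
tab row145 [95, 93, 95, 90, 93, 92, 151, 207, 197, 202, 204, 207, 213, 185, 78, 75, 76, 80, 74, 76]
plate col 225 [88, 88, 91, 99, 162, 162, 160, 161, 155, 158, 161, 161, 158, 161, 160, 160, 163, 162, 167, 162, 202, 199, 197, 198, 207, 152, 57]
row 194 [89, 83, 92, 178, 202, 195, 193, 198, 198, 199, 202, 199, 202, 199, 196, 201] [206, 205, 204, 204, 202, 202, 198, 205, 208, 211, 144, 90, 93, 90, 89, 89]
```

Run:
```python
from h import *
o=dict(np.load("pics/w2.npz")); im=cv2.imread("pics/w2.png")
g=cv2.GaussianBlur(im,(3,3),0).astype(float); s=g[:,:,0]-g[:,:,2]; wmin=g.min(2)
def cr(v,th,i0,last=False):
    q=np.sign(v-th); k=np.where(q[:-1]*q[1:]<0)[0]; k=k[-1] if last else k[0]
    return i0+k+(th-v[k])/(v[k+1]-v[k])
def line(p): return cv2.fitLine(np.array(p,np.float32),cv2.DIST_HUBER,0,.01,.01).ravel()
def inter(a,b):
    t=np.linalg.solve(np.c_[a[:2],-b[:2]],b[2:]-a[2:]); return a[2:]+a[:2]*t[0]
lf=line([(c,cr(s[110:130,c],10,110)) for c in range(210,302,4)])
rows=range(30,95,5)
ll=line([(cr(s[r,160:200],15,160),r) for r in rows]); lr=line([(cr(s[r,310:350],15,310,1),r) for r in rows])
c=np.array([inter(lf,ll),inter(lf,lr)]); at=lambda l,r:l[2:]+l[:2]*(r-l[3])/l[1]
far=np.array([at(ll,20),at(lr,20)])
W=cast("wrist",c,.008,o); F=cast("wrist",far,.008,o); d=W[1]-W[0]
yaw=np.degrees(np.arctan2(d[1],d[0]))+90
print(c.round(1).tolist(),"w",np.linalg.norm(d).round(4),"yaw",yaw,[np.degrees(np.arctan2(*(b-a)[[1,0]])).round(2) for a,b in zip(W,F)])
e=lambda y:np.array([np.cos(np.radians(y)),np.sin(np.radians(y)),0])
M=W.mean(0)+.07*e(yaw); print("mount",M.round(4))
# caddy: top front edge line of plate (row ~200), row sides
zf=o["tool_pos"][2]-.0147
pe=line([(x,cr(wmin[194:206,x],120,194)) for x in range(200,312,6)])
rr=range(191,198); pl=line([(cr(wmin[r,180:200],140,180),r) for r in rr]); pr=line([(cr(wmin[r,312:332],140,312,1),r) for r in rr])
P=cast("wrist",np.array([inter(pe,pl),inter(pe,pr)]),zf+.066,o); dp=P[1]-P[0]; yc=np.degrees(np.arctan2(dp[1],dp[0]))+90
B=P.mean(0)+.004*e(yc); print("plate w",np.linalg.norm(dp),"yaw",yc,"tabs pt",B.round(4), "center",(B-.039*e(yc)).round(4))
tx,ty=e(o["tool_rot"][2]),e(o["tool_rot"][2]-90)
for nm,X in(("mount",M),("tabspt",B)): print(nm,"tool xy mm",(1e3*(X-o["tool_pos"])@np.c_[tx,ty]).round(1))
# tab rows centre
for r in (140,145,150): print("tab ctr px",(cr(wmin[r,236:262],140,236)+cr(wmin[r,250:276],140,250,1))/2)
```

```text
Traceback (most recent call last):
IndexError: index -1 is out of bounds for axis 0 with size 0
```

```bash
cat > m.py <<'E'
from h import *
o=dict(np.load("pics/w2.npz")); im=cv2.imread("pics/w2.png")
g=cv2.GaussianBlur(im,(3,3),0).astype(float); s=g[:,:,0]-g[:,:,2]; wmin=g.min(2)
def cr(v,th,i0,last=False):
    q=np.sign(v-th); k=np.where(q[:-1]*q[1:]<0)[0]
    if len(k)==0: return np.nan
    k=k[-1] if last else k[0]
    return i0+k+(th-v[k])/(v[k+1]-v[k])
def line(p):
    p=np.array(p,np.float32); p=p[~np.isnan(p).any(1)]; print(len(p),end=" ")
    return cv2.fitLine(p,cv2.DIST_HUBER,0,.01,.01).ravel()
def inter(a,b):
    t=np.linalg.solve(np.c_[a[:2],-b[:2]],b[2:]-a[2:]); return a[2:]+a[:2]*t[0]
lf=line([(c,cr(s[110:130,c],10,110)) for c in range(210,302,4)])
rows=range(30,95,5)
ll=line([(cr(s[r,160:200],15,160),r) for r in rows]); lr=line([(cr(s[r,315:350],15,315),r) for r in rows])
c=np.array([inter(lf,ll),inter(lf,lr)]); at=lambda l,r:l[2:]+l[:2]*(r-l[3])/l[1]
far=np.array([at(ll,20),at(lr,20)])
W=cast("wrist",c,.008,o); F=cast("wrist",far,.008,o); d=W[1]-W[0]
yaw=np.degrees(np.arctan2(d[1],d[0]))+90
print(c.round(1).tolist(),"w",np.linalg.norm(d).round(4),"yaw",yaw,[np.degrees(np.arctan2(*(b-a)[[1,0]])).round(2) for a,b in zip(W,F)])
e=lambda y:np.array([np.cos(np.radians(y)),np.sin(np.radians(y)),0])
M=W.mean(0)+.07*e(yaw); print("mount",M.round(4))
zf=o["tool_pos"][2]-.0147
pe=line([(x,cr(wmin[194:206,x],120,194)) for x in range(200,312,6)])
rr=range(191,198); pl=line([(cr(wmin[r,180:200],140,180),r) for r in rr]); pr=line([(cr(wmin[r,312:332],140,312,1),r) for r in rr])
P=cast("wrist",np.array([inter(pe,pl),inter(pe,pr)]),zf+.066,o); dp=P[1]-P[0]; yc=np.degrees(np.arctan2(dp[1],dp[0]))+90
B=P.mean(0)+.004*e(yc); print("plate w",np.linalg.norm(dp),"yaw",yc,"tabs pt",B.round(4), "center",(B-.039*e(yc)).round(4))
tx,ty=e(o["tool_rot"][2]),e(o["tool_rot"][2]-90)
for nm,X in(("mount",M),("tabspt",B)): print(nm,"tool xy mm",(1e3*(X-o["tool_pos"])@np.c_[tx,ty]).round(1))
for r in (140,145,150): print("tab ctr px",(cr(wmin[r,236:262],140,236)+cr(wmin[r,250:276],140,250,1))/2)
E
python3 m.py
```

```text
23 13 11 [[179.89999389648438, 119.9000015258789], [327.8999938964844, 117.5999984741211]] w 0.1405 yaw 14.335681526331967 [np.float64(14.24), np.float64(14.27)]
mount [0.6131 0.0207 0.008 ]
19 7 7 plate w 0.04880636541197915 yaw 13.154131794563838 tabs pt [ 0.5332 -0.0009  0.215 ] center [ 0.4952 -0.0098  0.215 ]
mount tool xy mm [124.7  -2.3]
tabspt tool xy mm [42.   0.3]
tab ctr px nan
tab ctr px 255.25903018307767
tab ctr px 255.41166666666666
```

Run:
```python
from h import *
M=np.array([.6131,.0207]); y=np.radians(14.3); ey=np.array([-np.sin(y),np.cos(y)])
im=cv2.imread("pics/scene0.png"); cv2.imwrite("pics/c3.png",cv2.resize(im[183:215,208:252],None,fx=16,fy=16,interpolation=0))
for z in (.168,.174,.18,.186,.192):
    print(z,[ (proj("scene",[*(M+ey*k),z])[0]).round(1).tolist() for k in(-.025,.025)],[ (proj("top",[*(M+ey*k),z])[0]).round(1).tolist() for k in(-.025,.025)])
```

```text
0.168 [[224.2, 192.7], [246.2, 201.0]] [[256.9, 159.1], [236.6, 164.5]]
0.174 [[224.1, 190.3], [246.2, 198.6]] [[257.0, 158.6], [236.5, 164.1]]
0.18 [[223.9, 187.9], [246.2, 196.2]] [[257.0, 158.2], [236.4, 163.7]]
0.186 [[223.8, 185.5], [246.2, 193.7]] [[257.1, 157.7], [236.3, 163.3]]
0.192 [[223.7, 183.0], [246.2, 191.2]] [[257.1, 157.2], [236.2, 162.8]]
```

View pics/c3.png

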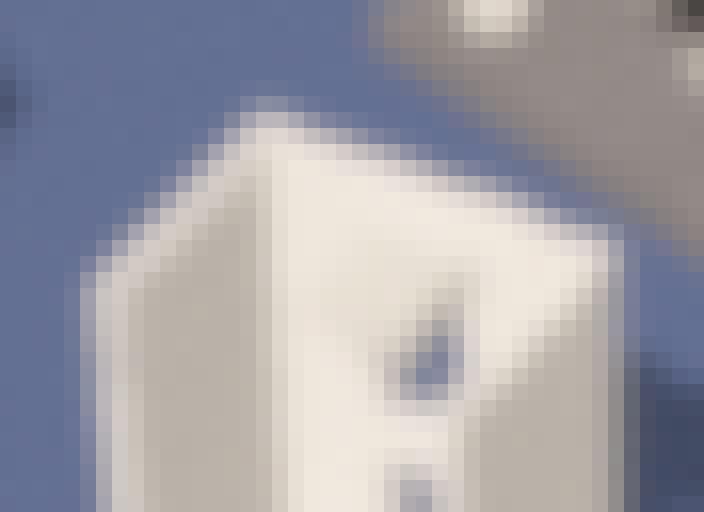

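Emit:
arm_command(
  series="0 0 4 -0.019 255;0 0 12 0 255;0 0 14 0 255;0 0 10 0 255;4 0 6 0 255;10 0 0 0 255;14 0 0 0 255;14 0 0 0 255;10 0 0 0 255;6 0 0 0 255;2 0 0 0 255;0 0 0 0 255;0 0 0 0 255",
)

```text
time_s: 7.12
tool_pos: [0.5507, 0.0048, 0.1184]
tool_rot: [180.0, 0.0, 14.5]
force: [-0.6, 0.5, -0.4]
grip_width: 0.0477
grasp_force: 45.0
```

Run:
```python
from h import *
M=np.array([.6131,.0207])
o=telemetry.get_obs(); im=cams.read_camera("wrist"); cv2.imwrite("pics/w3.png",im)
np.savez("pics/w3.npz",tool_pos=o["tool_pos"],tool_rot=o["tool_rot"])
y=np.radians(o["tool_rot"][2]); d=M-o["tool_pos"][:2]; print("mount in tool",1e3*d@[np.cos(y),np.sin(y)],1e3*d@[np.sin(y),-np.cos(y)])
print(o["tool_pos"].round(4),o["tool_rot"].round(2),o["time_s"],o["force"],o["wrist_torque"],o["grip_width"])
```

```text
mount in tool 64.41213580536144 0.3170103428810976
[0.5507 0.0048 0.1184] [1.800e+02 5.000e-02 1.455e+01] 7.1167 [-0.6398993   0.51656447 -0.39569125] [-0.0024809   0.09944514  0.0091443 ] 0.04767069026973849
```

View pics/w3.png

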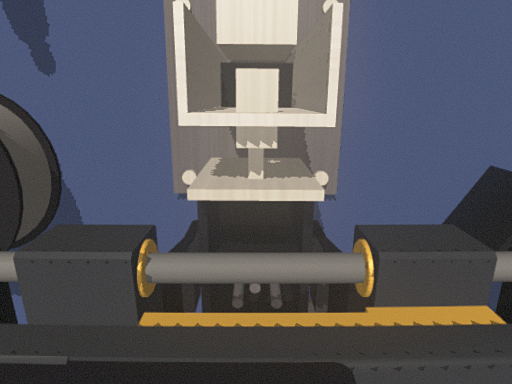

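Emit:
arm_command(
  series="2 0 0 0 255;2 0 0 0 255;2 0 0 0 255;1 0 0 0 255;1 0 0 0 255;0 0 0 0 255;0 0 0 0 255",
)

```text
time_s: 7.75
tool_pos: [0.5588, 0.0069, 0.1185]
tool_rot: [180.0, 0.0, 14.5]
force: [0.3, -0.2, -1.8]
grip_width: 0.048
grasp_force: 45.0
```

Emit:
arm_command(
  series="1 0 0 0 255;1 0 0 0 255;0 0 0 0 255;0 0 0 0 255",
)

```text
time_s: 8.08
tool_pos: [0.5608, 0.0074, 0.1185]
tool_rot: [180.0, 0.0, 14.5]
force: [-0.8, -0.1, -1.6]
grip_width: 0.0478
grasp_force: 45.0
```

Emit:
arm_command(
  series="1 0 0 0 255;1 0 0 0 255;0 0 0 0 255;0 0 0 0 255",
)

```text
time_s: 8.42
tool_pos: [0.5627, 0.0079, 0.1185]
tool_rot: [180.0, 0.0, 14.5]
force: [-0.1, -0.1, -1.5]
grip_width: 0.0474
grasp_force: 45.0
```

Emit:
arm_command(
  series="1 0 0 0 255;1 0 0 0 255;1 0 0 0 255;0 0 0 0 255;0 0 0 0 255",
)

```text
time_s: 8.83
tool_pos: [0.5653, 0.0086, 0.1184]
tool_rot: [180.0, 0.0, 14.5]
force: [-1.4, -0.8, -1.5]
grip_width: 0.0473
grasp_force: 45.0
```

Emit:
arm_command(
  series="1 0 0 0 255;1 0 0 0 255;1 0 0 0 255;0 0 0 0 255;0 0 0 0 255",
)

```text
time_s: 9.25
tool_pos: [0.5683, 0.0093, 0.1184]
tool_rot: [180.0, 0.0, 14.5]
force: [-2.2, -1.2, -1.1]
grip_width: 0.0475
grasp_force: 45.0
```

Emit:
arm_command(
  series="1 0 0 0 255;1 0 0 0 255;1 0 0 0 255;0 0 0 0 255;0 0 0 0 255",
)

```text
time_s: 9.67
tool_pos: [0.5713, 0.01, 0.1184]
tool_rot: [180.0, 0.0, 14.5]
force: [-2.6, -1.4, -1.1]
grip_width: 0.0473
grasp_force: 45.0
```

Emit:
arm_command(
  series="0.5 0 0 0 255;0.5 0 0 0 255;0 0 0 0 255;0 0 0 0 255",
)

```text
time_s: 10.0
tool_pos: [0.5722, 0.0103, 0.1184]
tool_rot: [180.0, 0.0, 14.5]
force: [-3.3, -1.6, -3.4]
grip_width: 0.0477
grasp_force: 45.0
```

Emit:
arm_command(
  series="0.4 0 0 0 255;0.4 0 0 0 255;0 0 0 0 255;0 0 0 0 255",
)

```text
time_s: 10.33
tool_pos: [0.5722, 0.0103, 0.1184]
tool_rot: [180.0, 0.1, 14.5]
force: [-6.6, -2.1, -0.3]
grip_width: 0.0478
grasp_force: 45.0
```

Emit:
arm_command(
  series="-0.5 0 0 0 255;0 0 1 0 255;0 0 1 0 255;0 0 1 0 255;0 0 0 0 255;0 0 0 0 255",
)

```text
time_s: 10.83
tool_pos: [0.5722, 0.0104, 0.1156]
tool_rot: [180.0, 0.1, 14.5]
force: [-6.0, -1.1, -0.8]
grip_width: 0.0479
grasp_force: 45.0
```

Emit:
arm_command(
  series="0 0 1 0 255;0 0 1 0 255;0 0 0 0 255;0 0 0 0 255",
)

```text
time_s: 11.17
tool_pos: [0.5721, 0.0104, 0.1144]
tool_rot: [180.0, 0.1, 14.5]
force: [-7.4, -2.0, 4.8]
grip_width: 0.0479
grasp_force: 45.0
```

Emit:
arm_command(
  series="-0.5 0 0 0 255;0 0 1 0 255;0 0 1 0 255;0 0 0 0 255;0 0 0 0 255",
)

```text
time_s: 11.58
tool_pos: [0.5721, 0.0104, 0.1128]
tool_rot: [180.0, 0.0, 14.5]
force: [-8.2, -2.6, 5.7]
grip_width: 0.048
grasp_force: 45.0
```

Emit:
arm_command(
  series="-0.7 0 0 0 255;0 0 1 0 255;0 0 1 0 255;0 0 0 0 255;0 0 0 0 255",
)

```text
time_s: 12.0
tool_pos: [0.572, 0.0104, 0.1112]
tool_rot: [179.9, -0.1, 14.5]
force: [-7.5, -2.3, 7.5]
grip_width: 0.0479
grasp_force: 45.0
```

Emit:
arm_command(
  series="-0.7 0 0 0 255;0 0 1 0 255;0 0 1 0 255;0 0 0 0 255;0 0 0 0 255",
)

```text
time_s: 12.42
tool_pos: [0.5713, 0.0101, 0.1093]
tool_rot: [179.9, -0.1, 14.5]
force: [-7.7, -1.8, 8.1]
grip_width: 0.0477
grasp_force: 45.0
```

Emit:
arm_command(
  series="0 0 1 0 255;0 0 0.5 0 255;0 0 0 0 255;0 0 0 0 255",
)

```text
time_s: 12.75
tool_pos: [0.5714, 0.0101, 0.108]
tool_rot: [179.9, -0.1, 14.5]
force: [-7.2, -2.1, 9.8]
grip_width: 0.0476
grasp_force: 45.0
```

Run:
```python
from h import *
o=telemetry.get_obs(); im=cams.read_camera("wrist"); cv2.imwrite("pics/w4.png",im)
print(o["tool_pos"].round(4),o["tool_rot"].round(2),o["time_s"],o["force"].round(1),o["wrist_torque"].round(2),o["grip_width"])
```

```text
[0.5714 0.0101 0.108 ] [ 1.7994e+02 -6.0000e-02  1.4530e+01] 12.75 [-7.2 -2.1  9.8] [-0.26  1.4  -0.12] 0.047637805070505274
```

View pics/w4.png

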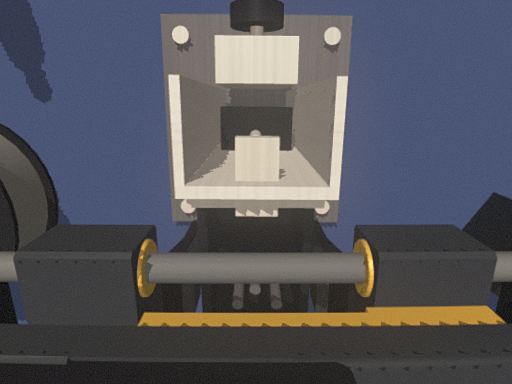

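The picture shows the bolt sticking out in front of the upright at (257,210), so it has probably sprung out. I'll press a little more, then test by lifting.

Emit:
arm_command(
  series="0 0 0.4 0 255;0 0 0.3 0 255;0 0 0 0 255;0 0 0 0 255",
)

```text
time_s: 13.13
tool_pos: [0.5714, 0.0101, 0.1075]
tool_rot: [179.9, -0.1, 14.5]
force: [-8.5, -0.9, 10.0]
grip_width: 0.0475
grasp_force: 45.0
```

Emit:
arm_command(
  series="0 0 0.4 0 255;0 0 0.4 0 255;0 0 0 0 255;0 0 0 0 255",
)

```text
time_s: 13.47
tool_pos: [0.5714, 0.0101, 0.1068]
tool_rot: [179.9, -0.1, 14.5]
force: [-8.6, -2.3, 11.9]
grip_width: 0.0474
grasp_force: 45.0
```

Emit:
arm_command(
  series="0 0 0.4 0 255;0 0 0.4 0 255;0 0 0 0 255;0 0 0 0 255",
)

```text
time_s: 13.8
tool_pos: [0.5714, 0.0101, 0.1063]
tool_rot: [179.9, -0.1, 14.5]
force: [-9.7, -1.6, 13.7]
grip_width: 0.0475
grasp_force: 45.0
```

Emit:
arm_command(
  series="-0.5 0 0.3 0 255;0 0 0.4 0 255;0 0 0 0 255;0 0 0 0 255",
)

```text
time_s: 14.13
tool_pos: [0.5713, 0.0101, 0.1061]
tool_rot: [179.9, -0.1, 14.5]
force: [-9.9, -1.9, 15.7]
grip_width: 0.0475
grasp_force: 45.0
```

Emit:
arm_command(
  series="0 0 -1 0 255;0 0 -1 0 255;0 0 -1 0 255;0 0 0 0 255;0 0 0 0 255",
)

```text
time_s: 14.55
tool_pos: [0.5713, 0.0101, 0.1072]
tool_rot: [180.0, -0.1, 14.5]
force: [-4.6, -1.3, 6.2]
grip_width: 0.0479
grasp_force: 45.0
```

Emit:
arm_command(
  series="0 0 -1 0 255;0 0 -0.5 0 255;0 0 0 0 255;0 0 0 0 255",
)

```text
time_s: 14.88
tool_pos: [0.5713, 0.0101, 0.1081]
tool_rot: [180.0, -0.1, 14.5]
force: [-1.2, -0.6, 5.4]
grip_width: 0.0475
grasp_force: 45.0
```

Emit:
arm_command(
  series="0 0 -1 0 255;0 0 -0.5 0 255;0 0 0 0 255;0 0 0 0 255",
)

```text
time_s: 15.22
tool_pos: [0.571, 0.0101, 0.1085]
tool_rot: [-180.0, -0.1, 14.5]
force: [5.6, -1.0, -5.0]
grip_width: 0.0477
grasp_force: 45.0
```

Run:
```python
from h import *
o=telemetry.get_obs(); im=cams.read_camera("wrist"); cv2.imwrite("pics/w5.png",im)
for n in("w3","w4","w5"):
    g=cv2.imread(f"pics/{n}.png").min(2); print(n,[int(v) for v in g[190:232:2,257]],[int(v) for v in g[190:232:2,200]],[int(v) for v in g[190:232:2,305]])
```

```text
w3 [187, 185, 186, 190, 186, 142, 55, 59, 55, 54, 55, 46, 55, 52, 51, 50, 52, 52, 49, 49, 44] [188, 189, 186, 187, 188, 114, 55, 54, 59, 53, 56, 61, 54, 59, 53, 57, 61, 53, 56, 49, 54] [180, 186, 190, 189, 191, 180, 52, 63, 51, 56, 50, 54, 55, 51, 52, 57, 52, 50, 54, 56, 56]
w4 [199, 200, 198, 197, 194, 129, 126, 127, 125, 125, 122, 122, 133, 134, 47, 58, 54, 58, 51, 56, 47] [200, 202, 198, 201, 193, 125, 128, 130, 128, 63, 58, 61, 58, 57, 56, 53, 54, 58, 51, 56, 57] [197, 203, 199, 200, 202, 130, 122, 125, 128, 79, 56, 59, 56, 51, 58, 53, 58, 49, 47, 50, 54]
w5 [196, 202, 194, 204, 130, 127, 125, 129, 124, 124, 126, 122, 168, 52, 50, 42, 51, 50, 49, 50, 47] [200, 199, 199, 195, 124, 124, 125, 124, 118, 58, 64, 59, 55, 61, 59, 57, 60, 55, 59, 54, 57] [198, 198, 200, 201, 138, 126, 129, 126, 123, 56, 59, 57, 47, 58, 58, 57, 46, 45, 52, 47, 52]
```

Pulling up with about 3.5 N at z = 0.1085 does not lift the caddy, and the bolt tip shows beyond the plate edge, so it is locked. I'll unload and release.

Emit:
arm_command(
  series="0.5 0 0.4 0 255;0.4 0 0.4 0 255;0 0 0 0 255;0 0 0 0 255",
)

```text
time_s: 15.6
tool_pos: [0.5711, 0.01, 0.1084]
tool_rot: [180.0, 0.0, 14.5]
force: [0.8, -0.5, 1.4]
grip_width: 0.0477
grasp_force: 45.0
```

Emit:
arm_command(
  series="0 0 0 0 180;0 0 0 0 120;0 0 0 0 60;0 0 0 0 30;0 0 0 0 20;0 0 0 0 20;0 0 0 0 20;0 0 0 0 20",
)

```text
time_s: 16.27
tool_pos: [0.5711, 0.0102, 0.1081]
tool_rot: [-180.0, 0.0, 14.5]
force: [0.1, -0.3, 0.4]
grip_width: 0.077
grasp_force: 0.0
```

Emit:
arm_command(
  series="0 0 -4 0 20;0 0 -10 0 20;0 0 -18 0 20;0 0 -25 0 20;0 0 -30 0 20;-5 0 -30 0 20;-10 0 -25 0 20;-15 0 -15 0 20;-10 0 -5 0 20;0 0 0 0 20;0 0 0 0 20",
)

```text
time_s: 17.18
tool_pos: [0.5327, -0.0, 0.2713]
tool_rot: [179.9, -0.1, 14.5]
force: [0.1, 0.6, 0.3]
grip_width: 0.0804
grasp_force: 0.0
```

Run:
```python
from h import *
o=telemetry.get_obs(); w=cams.read_camera("wrist"); s=cams.read_camera("scene")
print(o["time_s"],o["tool_pos"].round(3),o["force"].round(1))
cv2.imwrite("pics/w6.png",np.hstack([w[:300,120:400],cv2.resize(s[150:300,140:280],(280,300),interpolation=2)]))
```

```text
17.1833 [ 0.533 -0.     0.271] [0.1 0.6 0.3]
```

View pics/w6.png

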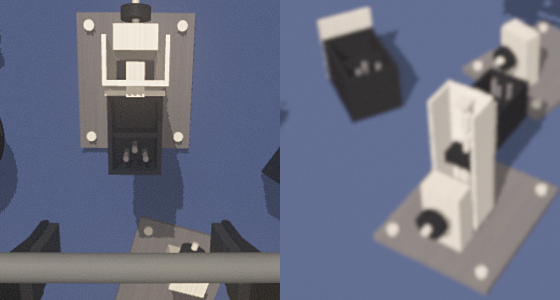

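The caddy hangs square and plumb on the upright. The bolt (px 135,93) lies over the plate edge, and the gripper is clear.

```bash
python3 -c "
from cell import env
print(env.sign_off())"
```

```text
the job is handed in; nothing more can be done
None
```

The small caddy is hooked into the left-hand upright, pressed down until it locked with the bolt out over its plate, and released; the job was handed in at about 17 s, but sign-off returned no verdict.

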